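# Hold the long cell in the photometer's light path

### The job

Two closed optical cells stand loose on the bench in front of the open photometer. First stand the short one upright in the tray, in the compartment that already holds a short cell, and let go; then pick up the long one and hold it still, upright and free of the photometer, in the middle of the gap between lamp and detector, centred on the light path with its length along the beam, so that the light goes in at one clear end window and out at the other: the program finishes while still holding it there. Grip both cells by their frosted broad faces only, never by the clear end windows, do not drop or tip them, and leave everything else where it stands.

Things in the scene. Friction and masses are not known exactly. Their poses are not given: they have to be found in the camera images.
- short_cell_mid (a point): Short loose optical cell, upright, 22.5 mm long (own x) x 12.5 mm wide (y) x 45 mm tall (z, up), 30 g. Point: its centre, 22.5 mm above the underside. The broad faces (+-y) are frosted: grip these only, fingers closing along y. The narrow end faces (+-x) are clear windows; light passes along x. White cap: top 5 mm. Goes in the tray.
- long_cell_mid (a point): Long loose optical cell, upright, 42.5 mm long (own x) x 12.5 mm wide (y) x 45 mm tall (z, up), 30 g. Point: its centre, 22.5 mm above the underside. The broad faces (+-y) are frosted: grip these only, fingers closing along y. The narrow end faces (+-x) are clear windows; light passes along x. White cap: top 5 mm. To be held in the light.
- tray_short_mid (a point): Centre (half-way up) of the short cell, 22.5 x 12.5 x 45 mm, that already stands near the back wall of one tray compartment, its length about along the tray's y; it marks the compartment for short cells. Loose: leave it standing.
- tray_long_mid (a point): Centre (half-way up) of the long cell, 42.5 x 12.5 x 45 mm, that already stands near the back wall of the other tray compartment, its length about along the tray's y. Loose: leave it standing.
- tray: Fixed grey tray, 140 mm (own x, away from the robot) x 220 mm (y). Origin: centre of its underside. Floor 4 mm thick; rim and dividing wall 4 mm thick, tops 12 mm above the bench. The wall, at y = 0, parts two compartments centred at y = +55 and -55 mm, each 132 x 104 mm inside; the cell already in each is at about x = +50 mm, the rest is empty.
- light_path (a point): The middle of the photometer's light path, in the air 110 mm above the bench, half-way between lamp and detector. Own y: along the level beam, from detector to lamp; x: level, across the beam; z: up. Black snouts (36 mm across) end at y = +66 and -66 mm: 132 mm are clear between them.
- photometer: Fixed open photometer. Origin: centre of its underside, straight below the light path; same axes. Base plate 70 mm (x) x 280 mm (y) with a rail, 18 mm high in all; white lamp housing at +y and smaller grey detector housing at -y, from y = +-81 mm outward, tops 145 mm above the bench.
- vial_mid (a point): Centre of a small open clear vial, 24 mm across, 26 mm tall. Bystander, loose.
- dropper_mid (a point): Centre of a dropper bottle, 28 mm across, 73 mm tall. Bystander, loose.

How it is judged:
On the way:
1. the short cell stands upright and released in the tray compartment that holds the other short cell (x of short_cell_mid in the frame of tray between -0.06 and 0.06 m and z of short_cell_mid in the frame of tray between 0.0225 and 0.0305 m and angle between short_cell_mid's own z axis and vertical below 0.1 rad and ((y of short_cell_mid in the frame of tray between 0.006 and 0.1 m and y of tray_short_mid in the frame of tray above 0 m) or (y of short_cell_mid in the frame of tray between -0.1 and -0.006 m and y of tray_short_mid in the frame of tray below 0 m)) and contact force between the fingers and short_cell below 0.05 N and linear speed of short_cell below 0.02 m/s), for 0.3 s.
At the end, for the whole second after the job is handed in: Long cell held by the fingers (>1 N), still, off the photometer, centre within 5 mm across, 10 mm up/down and 20 mm along of mid-beam, within 0.15 rad of the beam and of upright; short cell upright (0.1 rad), released, on the floor of the compartment with the other short cell (all of step 1 and x of long_cell_mid in the frame of light_path between -0.005 and 0.005 m and y of long_cell_mid in the frame of light_path between -0.02 and 0.02 m and z of long_cell_mid in the frame of light_path between -0.01 and 0.01 m and angle between the x axis of long_cell_mid and the y axis of light_path, either way round below 0.15 rad and angle between long_cell_mid's own z axis and vertical below 0.15 rad and contact force between the fingers and long_cell above 1 N and contact force between long_cell and photometer below 0.05 N and linear speed of long_cell below 0.02 m/s); the arm keeps its last pose, push and grip.
It fails at once if the fingers press on a clear end window of either loose cell (over 0.5 N) ((contact force between the fingers and short_cell_c1 above 0.5 N or contact force between the fingers and short_cell_c2 above 0.5 N) or (contact force between the fingers and long_cell_c1 above 0.5 N or contact force between the fingers and long_cell_c2 above 0.5 N)).
It fails at once if a loose cell is dropped: out of the fingers while more than about 25 mm above the surface ((height (world z) of short_cell_mid above 0.05 m and contact force between the fingers and short_cell below 0.01 N) or (height (world z) of long_cell_mid above 0.05 m and contact force between the fingers and long_cell below 0.01 N)).
It fails at once if any of the four cells is tipped more than 0.6 rad (angle between any of short_cell_mid, long_cell_mid, tray_short_mid, tray_long_mid's own z axis and vertical above 0.6 rad).
It fails at once if a cell that was already in the tray, or another bystander, is moved more than 20 mm (distance of any of tray_short_mid, tray_long_mid, vial_mid, dropper_mid from where it was at the start of the episode above 0.02 m).
It also fails if it takes over 58 s, if anything falls off the work surface, if the arm or the gripper's body presses on something with over 40 N, if the wrist force passes 120 N, or if a joint passes its speed limit or range.

### The arm

A 7-joint arm with a two-finger parallel gripper is mounted at the origin on the work surface; the furniture and walls round the work are solid. World frame = base frame: x ahead of the robot, y to its left, z up, the work surface at z = 0. Lengths are in m, angles in rad, forces in N, time in s.
With the tool pointing down it reaches from about 0.4 to 0.875 m from the base axis. Payload 6.5 kg.
Tool frame: the origin (TCP) lies between the finger pads; the fingertips stand 14 mm ahead of it and the grasp point (between the pads) lies 5 mm behind it (arm.tcp_to_tips is the distance from the TCP to the fingertips, in m); z points along the fingers, y is the direction in which the jaws open and shut (so a half turn about z gives the same grasp; the last joint's range is limited). The gripper opens to 85 mm and grips with 20 to 120 N. Pads are 22 mm wide; open, the fingers measure 114 mm over their backs; the gripper's body (76 mm by 85 mm) begins 54 mm behind the grasp point. The pads swing forward as they close: fully open they stand 13 mm farther back than shut.
Start: joints at [1.1, 0.536, -0.004, 1.538, 0.003, 1.067, -0.071], TCP at [0.256, -0.597, 0.245] pointing down, gripper open.
Joint ranges: [-2.7, 2.7], [-0.37, 2.16], [-1.27, 1.26], [0.24, 2.4], [-1.31, 4.45], [0.19, 1.91], [-2.76, 2.76]. Speed limits (rad/s): [2.39, 2.39, 3.14, 3.14, 3.14, 3.14, 3.14].

### API

Orientations are given as a 3x3 rotation matrix whose columns are the frame's x, y, z axes.
In Python, from bench import arm gives the robot as it stands.
- The arm moves only by the tool move_arm, never from a script. Its argument "deltas" is a list of rows, each a list of 7 numbers: the shift along the world's x, y, z in m, then the turn, a rotation vector about the world's x, y, z in rad, then the finger opening in m, from 0 to 0.0854. A call has 1 to 20 rows; each row shifts and turns the pose as measured when the row begins; what a row does not reach is not made up. A row lasts 1/8 s, in which the tool goes at most 62.5 mm and 10.7 degrees, less where a joint would pass 70% of its speed; a pose out of reach is approached as far as the arm can. A call with a gripper value outside its range is refused whole. The fingers move at their own pace and stop on an object; "force" is the grip in N (left out, the last holds). Time passes only in rows, so rows that do not move let the fingers close. It gives the time, the measured TCP pose, the force and the opening at its end, in the units of the state.
- arm.get_obs(): the state, without advancing time (a new reading comes with each control period).
- arm.get_image(name): name is "scene" or "top"; returns a dict with "image" (400x640x3 uint8, red, green, blue), "depth" (400x640 float32, m along the optical axis (not along the pixel's ray), 0 where there is no reading), "K" (3x3 intrinsics, pixels), "extrinsics" (4x4, takes a point from camera to world coordinates). Camera axes: x right, y up, looking along -z (the intrinsics and any distortion apply to the point x, -y, -z); pixel columns grow to the right and rows downward; lengths in m; the calibration is good to about 2 mm. A picture is of the moment at which its call begins.
- arm.job_done(): hands the job in, once; it reports no verdict.
The state is a dict: "t": time; "joint_pos": joint angles; "dq": joint speeds; "tau": joint torques, N m; "eef_pos": TCP position; "tool_rot": TCP orientation; "contact_force": force on the tool from outside, world axes, zero at the start; "torque": the same for the moment, N m; "finger_gap": finger opening in m.
Only numpy, scipy, OpenCV 4.12 (cv2) and the standard library are available. Lean on these libraries where they do the work, as an engineer would, in place of code of your own. Each camera call takes 0.05 s, during which the arm holds its last target. There are 200 camera calls.

## Working session

There is one attempt and no reset: what is moved stays moved. The work goes in short steps, Python scripts to look and compute and a tool call to move; the robot and the scene stay as the last step left them, time stands still between calls to the robot, and variables do not carry over. Pictures are saved under pics/ and viewed, about 8 in all and at most 12, crops included, and the job is handed in when it is done.

Besides the shell and the picture viewer there is one more tool, called after "Call:" by a JSON object that holds its "op" and its "data". move_arm: Moves the arm, as the interface text tells. Its arguments: {"type":"object","properties":{"deltas":{"type":"array"},"force":{"type":"number"}},"required":["deltas"]}

```bash
mkdir -p pics
cat > h.py <<'E'
from bench import arm
import numpy as np, cv2
def grab(n):
    d=arm.get_image(n); cv2.imwrite(f'pics/{n}_{arm.get_obs()["t"]:.2f}.png',d['image'][:,:,::-1]); return d
def cloud(d):
    K=d['K'];z=d['depth'];v,u=np.mgrid[:z.shape[0],:z.shape[1]]
    P=np.stack([(u-K[0,2])/K[0,0]*z,-(v-K[1,2])/K[1,1]*z,-z,np.ones_like(z)],-1)
    return (P@d['extrinsics'].T)[...,:3]
def ray(d,u,v,h):
    K=d['K'];E=d['extrinsics'];r=E[:3,:3]@np.array([(u-K[0,2])/K[0,0],-(v-K[1,2])/K[1,1],-1]);o=E[:3,3]
    return o+r*(h-o[2])/r[2]
E
python3 - <<'E'
from h import *
a=grab('top');b=grab('scene')
for d in(a,b): print(d['K'],d['extrinsics'].round(3), {k:v for k,v in d.items() if k not in('image','depth','K','extrinsics')})
import pickle;pickle.dump((a,b),open('d0.pkl','wb'))
cv2.imwrite('pics/both.png',cv2.resize(np.vstack([a['image'],b['image']])[:,:,::-1],None,fx=.75,fy=.75,interpolation=cv2.INTER_AREA))
print(arm.get_obs())
E
ls pics
```

```text
[[519.93371524   0.         321.07900534]
 [  0.         519.93371524 195.06080314]
 [  0.           0.           1.        ]] [[-0.02   0.992 -0.121  0.372]
 [-1.    -0.019  0.009  0.018]
 [ 0.007  0.121  0.993  1.576]
 [ 0.     0.     0.     1.   ]] {}
[[492.65734256   0.         316.67458369]
 [  0.         492.65734256 193.28787079]
 [  0.           0.           1.        ]] [[-0.732  0.435 -0.524 -0.108]
 [-0.681 -0.484  0.55   0.717]
 [-0.014  0.76   0.65   0.911]
 [ 0.     0.     0.     1.   ]] {}
{'t': 0.1, 'joint_pos': array([ 1.09980698,  0.53709365, -0.004442  ,  1.53876582,  0.00258696,
        1.06728699, -0.07124089]), 'dq': array([ 0.00088345, -0.00174939, -0.00039481, -0.00424535, -0.00144137,
        0.0017137 , -0.00079297]), 'tau': array([ 2.73315047e-03, -5.84570217e+01,  1.05219550e+00, -2.59778202e+01,
        1.26639826e-02,  4.60677475e-03, -1.70453220e-06]), 'eef_pos': array([ 0.25576777, -0.59697635,  0.24450185]), 'tool_rot': array([[ 9.19174547e-01,  3.93849792e-01, -7.01675603e-04],
       [ 3.93850404e-01, -9.19173517e-01,  1.37992087e-03],
       [-1.01480084e-04, -1.54474336e-03, -9.99998802e-01]]), 'contact_force': array([-0.24152314, -0.19057252, -0.17168465]), 'torque': array([ 0.04234453, -0.02272759,  0.00068924]), 'finger_gap': 0.08506626541643562}
both.png
scene_0.10.png
top_0.05.png
```

View pics/both.png

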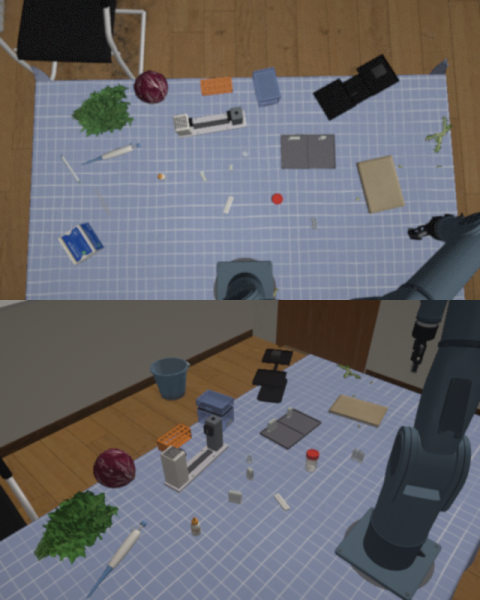

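Picture 1: the top view shows the tray at about (410,203) and the photometer at about (280,160), with small objects in front of them. I'll zoom in.

Run:
```python
from h import *
import pickle;a,b=pickle.load(open('d0.pkl','rb'))
t=a['image'][130:320,190:460];s=b['image'][130:330,200:520]
t=cv2.resize(t,None,fx=2.95,fy=2.95,interpolation=cv2.INTER_CUBIC)
cv2.imwrite('pics/tz.png',t[:,:,::-1])
s=cv2.resize(s,None,fx=2.5,fy=2.5,interpolation=cv2.INTER_CUBIC)
cv2.imwrite('pics/sz.png',s[:,:,::-1])
```

```text
(no output)
```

View pics/tz.png

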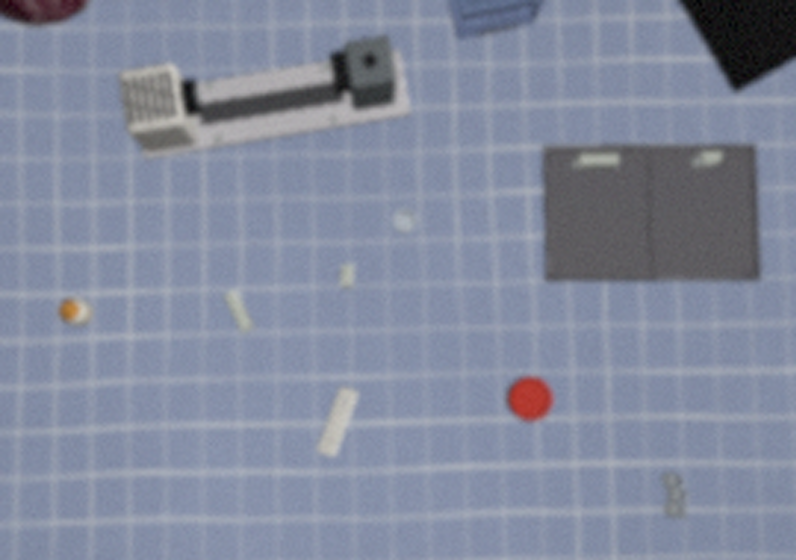

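View pics/sz.png

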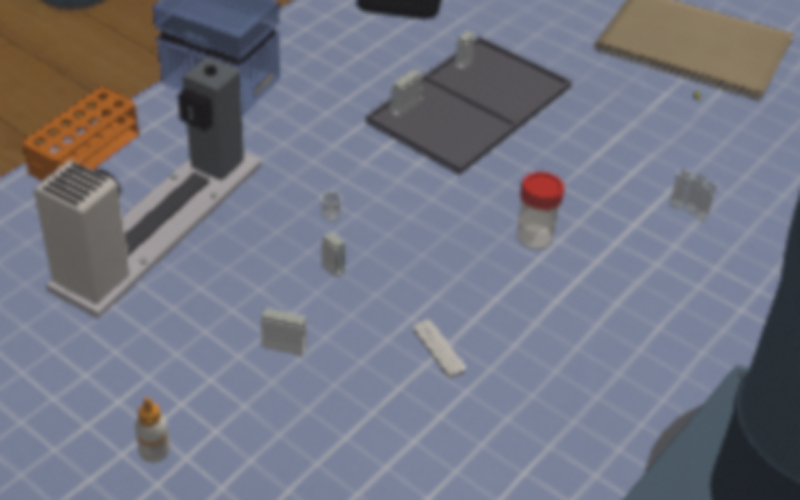

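Pictures 2 and 3, in tz.png crop pixels: loose short cell at (347,275), loose long cell at (238,310), vial at (402,221), dropper at (75,311). In the tray the long cell is in the left compartment and the short cell in the right (-y). Next I'll measure these.

```bash
cat > m.py <<'E'
from h import *
def cells(d,rois,h=.045):
    hsv=cv2.cvtColor(d['image'],cv2.COLOR_RGB2HSV)
    for n,(u,v,r) in rois.items():
        u0,v0=int(u-r),int(v-r); w=d['image'][v0:v0+2*r,u0:u0+2*r]
        S=8; big=cv2.resize(w,None,fx=S,fy=S,interpolation=cv2.INTER_CUBIC).astype(int)
        f=big[...,0]-big[...,2]   # red minus blue: cloth is strongly negative
        bg=np.median(f); hi=np.percentile(f,99.5); m=(f>(bg+hi)/2).astype(np.uint8)
        c=max(cv2.findContours(m,0,1)[0],key=cv2.contourArea)
        px=(c[:,0,:]+.5)/S-.5+[u0,v0]
        W=np.array([ray(d,*p,h)[:2] for p in px]).astype(np.float32)
        (cx,cy),sz,_=R=cv2.minAreaRect(W*1000); B=cv2.boxPoints(R)
        e=max(B[1]-B[0],B[2]-B[1],key=np.linalg.norm)
        print(n,'ctr mm',round(cx,1),round(cy,1),'size',np.round(sz,1),'long-axis deg',round(np.degrees(np.arctan2(e[1],e[0])),1),bg,hi)
E
python3 - <<'E'
from m import *
import pickle;a,b=pickle.load(open('d0.pkl','rb'))
cells(a,{'short':(307.6,223.2,10),'long':(270.7,235,12)})
cells(a,{'vial':(326,205,8)},.026)
cells(a,{'dropper':(215,235.5,10)},.05)
# depth check
for d in(a,b):
    P=cloud(d)
    for n,lo,hi in(('cells',.03,.06),('housing',.13,.16)):
        m=((P[...,2]>lo)&(P[...,2]<hi)&(P[...,0]>.35)&(P[...,0]<.9)&(abs(P[...,1])<.45)&(d['depth']>0)).astype(np.uint8)
        k,L,st,c=cv2.connectedComponentsWithStats(m)
        for i in range(1,k):
            if st[i,4]>8:
                q=P[L==i];print(n,c[i].round(),st[i,4],'mean',q.mean(0).round(3),'min',q.min(0).round(3),'max',q.max(0).round(3))
# tray: grey mask, photometer axis
hsv=cv2.cvtColor(a['image'],cv2.COLOR_RGB2HSV)
m=((hsv[...,1]<60)&(hsv[...,2]<110)).astype(np.uint8);r=np.zeros_like(m);r[170:235,365:455]=m[170:235,365:455]
c=max(cv2.findContours(r,0,2)[0],key=cv2.contourArea);B=cv2.boxPoints(cv2.minAreaRect(c));print('tray',np.array([ray(a,*p,.012)[:2] for p in B]).round(3))
E
```

```text
short ctr mm 475.4 47.0 size [13.6 23.2] long-axis deg -1.0 -33.0 4.0
long ctr mm 442.6 155.2 size [43.8 14.7] long-axis deg 24.5 -30.0 5.0
vial ctr mm 531.8 -11.8 size [21.4 22.3] long-axis deg -40.8 -29.0 -14.0
dropper ctr mm 446.6 322.0 size [18.  18.1] long-axis deg -45.4 -25.0 118.0
cells [288. 113.] 607 mean [0.809 0.098 0.047] min [0.776 0.033 0.032] max [0.844 0.164 0.059]
cells [341. 122.] 11 mean [ 0.779 -0.059  0.046] min [ 0.764 -0.063  0.038] max [ 0.793 -0.057  0.055]
cells [216. 132.] 37 mean [0.754 0.316 0.051] min [0.734 0.294 0.033] max [0.783 0.344 0.06 ]
cells [358. 138.] 56 mean [ 0.729 -0.11   0.045] min [ 0.722 -0.154  0.03 ] max [ 0.74  -0.071  0.06 ]
cells [174. 158.] 14 mean [0.68  0.444 0.037] min [0.677 0.437 0.03 ] max [0.683 0.449 0.052]
cells [316. 165.] 28 mean [0.65  0.018 0.044] min [ 0.646 -0.006  0.03 ] max [0.657 0.039 0.056]
cells [249. 178.] 34 mean [0.614 0.217 0.046] min [0.607 0.197 0.031] max [0.636 0.248 0.06 ]
cells [430. 184.] 39 mean [ 0.586 -0.321  0.046] min [ 0.58  -0.333  0.032] max [ 0.594 -0.311  0.056]
cells [392. 184.] 71 mean [ 
[... 1493 characters left out ...]
8] min [0.731 0.308 0.03 ] max [0.814 0.426 0.06 ]
cells [235. 238.] 276 mean [0.622 0.242 0.045] min [0.604 0.199 0.03 ] max [0.665 0.262 0.06 ]
cells [313. 258.] 138 mean [0.439 0.16  0.041] min [0.42  0.145 0.03 ] max [0.461 0.173 0.05 ]
cells [151. 277.] 16 mean [0.68  0.446 0.035] min [0.675 0.441 0.031] max [0.686 0.449 0.041]
cells [260. 301.] 136 mean [0.438 0.328 0.045] min [0.429 0.311 0.03 ] max [0.454 0.337 0.06 ]
housing [284. 161.] 235 mean [0.667 0.025 0.139] min [ 0.644 -0.003  0.13 ] max [0.697 0.048 0.147]
housing [230. 206.] 479 mean [0.634 0.234 0.14 ] min [0.604 0.195 0.13 ] max [0.672 0.261 0.147]
tray [[ 0.471 -0.156]
 [ 0.608 -0.161]
 [ 0.604 -0.377]
 [ 0.467 -0.37 ]]
```

Call:
{"op": "move_arm", "data": {"deltas": [[0.018, 0.054, -0.005, 0, 0, -0.035, 0.04], [0.018, 0.054, -0.005, 0, 0, -0.035, 0.04], [0.018, 0.054, -0.005, 0, 0, -0.035, 0.04], [0.018, 0.054, -0.005, 0, 0, -0.035, 0.04], [0.018, 0.054, -0.005, 0, 0, -0.035, 0.04], [0.018, 0.054, -0.005, 0, 0, -0.035, 0.04], [0.018, 0.054, -0.005, 0, 0, -0.035, 0.04], [0.018, 0.054, -0.005, 0, 0, -0.035, 0.04], [0.018, 0.054, -0.005, 0, 0, -0.035, 0.04], [0.018, 0.054, -0.005, 0, 0, -0.035, 0.04], [0.018, 0.054, -0.005, 0, 0, -0.035, 0.04], [0.018, 0.054, -0.005, 0, 0, -0.035, 0.04]]}}

```text
t: 1.6
eef_pos: [0.472, 0.0681, 0.1811]
tool_rot: [[0.999, -0.038, -0.001], [-0.038, -0.999, 0.0], [-0.001, -0.0, -1.0]]
contact_force: [1.2, -0.1, -0.4]
finger_gap: 0.0396
```

```bash
cat > st.py <<'E'
from h import *
o=arm.get_obs();R=o['tool_rot']
print('t',round(o['t'],2),'pos',o['eef_pos'].round(4),'yaw_y',np.degrees(np.arctan2(R[1,1],R[0,1])).round(1),'z',R[:,2].round(3),'gap',round(o['finger_gap'],4),'F',o['contact_force'].round(1),'q',o['joint_pos'].round(2))
E
python3 st.py
python3 - <<'E'
from h import *
import pickle;a,b=pickle.load(open('d0.pkl','rb'))
# rail strip (dark) between housings, top z=.018
g=cv2.cvtColor(a['image'],cv2.COLOR_RGB2GRAY).astype(int)
m=np.zeros(g.shape,np.uint8);m[150:172,262:302]=(g[150:172,262:302]<100)
ys,xs=np.nonzero(m)
c=max(cv2.findContours(m,0,1)[0],key=cv2.contourArea)
B=cv2.boxPoints(cv2.minAreaRect(c));W=np.array([ray(a,*p,.018)[:2] for p in B])
print('rail',W.round(3))
# per column centre of dark strip
pts=[]
for u in range(264,300):
    v=np.nonzero(m[:,u])[0]
    if len(v)>3: pts.append(np.r_[ray(a,u,v.mean(),.018)[:2],len(v)])
print(np.array(pts).round(3)[::4])
# white front edge of base: housing tops rects from depth
P=cloud(a)
for lo in(.137,):
    mm=((P[...,2]>lo)&(P[...,2]<.16)&(P[...,0]>.55)&(P[...,0]<.75)&(P[...,1]<.3)&(P[...,1]>-.05)).astype(np.uint8)
    for c in cv2.findContours(mm,0,1)[0]:
        if cv2.contourArea(c)>20: 
            W=np.array([ray(a,*p,.145)[:2] for p in c[:,0]]).astype(np.float32)*1000;print(cv2.minAreaRect(W))
E
```

```text
t 1.6 pos [0.472  0.0681 0.1811] yaw_y -92.2 z [-0.001  0.    -1.   ] gap 0.0396 F [ 1.2 -0.1 -0.4] q [-0.03  0.35 -0.24  2.03  0.12  0.78 -1.96]
rail [[0.657 0.185]
 [0.675 0.064]
 [0.657 0.061]
 [0.639 0.182]]
[[0.649 0.176 6.   ]
 [0.652 0.164 6.   ]
 [0.653 0.152 5.   ]
 [0.654 0.139 6.   ]
 [0.657 0.127 6.   ]
 [0.658 0.115 5.   ]
 [0.66  0.103 6.   ]
 [0.663 0.091 6.   ]
 [0.664 0.079 7.   ]]
((638.7820434570312, 226.32542419433594), (61.29268264770508, 54.621192932128906), 7.855542182922363)
((670.809326171875, 18.669784545898438), (44.555477142333984, 43.31776428222656), 8.322388648986816)
```

Call:
{"op": "move_arm", "data": {"deltas": [[0.003, -0.02, -0.03, 0, 0, 0.02, 0.04], [0, 0, -0.04, 0, 0, 0, 0.04], [0, 0, -0.036, 0, 0, 0, 0.04], [0, 0, 0, 0, 0, 0, 0.04]]}}

```text
t: 2.1
eef_pos: [0.4763, 0.0549, 0.0724]
tool_rot: [[1.0, -0.007, 0.001], [-0.007, -1.0, 0.003], [0.001, -0.003, -1.0]]
contact_force: [-0.0, -0.0, -0.4]
finger_gap: 0.0399
```

```bash
python3 st.py
python3 - <<'E'
from h import *
a=grab('top');b=grab('scene')
t=cv2.resize(a['image'][195:250,270:345],(600,440),interpolation=cv2.INTER_CUBIC);s=cv2.resize(b['image'][170:270,280:390],(484,440),interpolation=cv2.INTER_CUBIC)
cv2.imwrite('pics/hov.png',cv2.resize(np.hstack([t,s])[:,:,::-1],(800,325)))
E
```

```text
t 2.1 pos [0.4763 0.0549 0.0724] yaw_y -90.4 z [ 0.001  0.003 -1.   ] gap 0.0399 F [-0.  -0.  -0.4] q [-0.05  0.54 -0.2   2.08  0.2   0.53 -1.96]
```

View pics/hov.png

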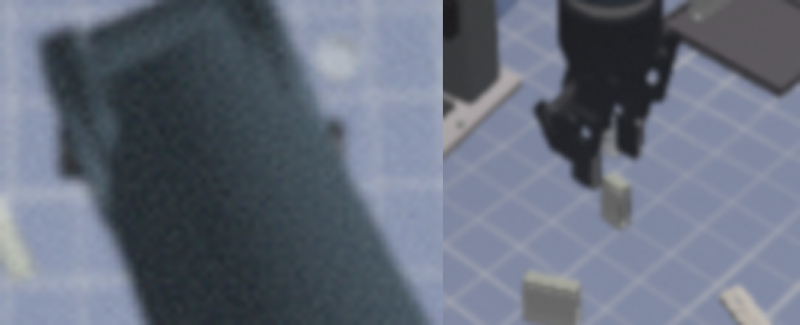

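Picture 4: the short cell stands just below and between the fingers, slightly to the -y side. I'll correct y by 7 mm and descend.

Call:
{"op": "move_arm", "data": {"deltas": [[-0.001, -0.007, 0, 0.003, 0, 0, 0.04], [0, 0, 0, 0, 0, 0, 0.04], [0, 0, -0.02, 0, 0, 0, 0.04], [0, 0, -0.02, 0, 0, 0, 0.04], [0, 0, -0.008, 0, 0, 0, 0.04], [0, 0, 0, 0, 0, 0, 0.04]]}}

```text
t: 2.95
eef_pos: [0.4825, 0.0473, 0.0319]
tool_rot: [[1.0, -0.009, 0.018], [-0.009, -1.0, 0.008], [0.018, -0.009, -1.0]]
contact_force: [-0.4, 0.0, -0.6]
finger_gap: 0.0397
```

```bash
python3 st.py
```

```text
t 2.95 pos [0.4825 0.0473 0.0319] yaw_y -90.5 z [ 0.018  0.008 -1.   ] gap 0.0397 F [-0.4  0.  -0.6] q [-0.05  0.62 -0.17  2.09  0.23  0.42 -1.97]
```

Call:
{"op": "move_arm", "data": {"deltas": [[-0.007, 0.0005, -0.003, -0.008, 0.018, 0, 0.04], [0, 0, 0, 0, 0, 0, 0.04], [0, 0, -0.004, 0, 0, 0, 0.04], [0, 0, 0, 0, 0, 0, 0.04]]}}

```text
t: 3.45
eef_pos: [0.4762, 0.0481, 0.0261]
tool_rot: [[1.0, -0.009, 0.002], [-0.009, -1.0, 0.0], [0.002, -0.0, -1.0]]
contact_force: [0.3, 0.4, -0.5]
finger_gap: 0.0399
```

```bash
python3 st.py
```

```text
t 3.45 pos [0.4762 0.0481 0.0261] yaw_y -90.5 z [ 0.002  0.    -1.   ] gap 0.0399 F [ 0.3  0.4 -0.5] q [-0.06  0.63 -0.16  2.09  0.23  0.43 -1.98]
```

Call:
{"op": "move_arm", "data": {"deltas": [[-0.001, 0, -0.002, 0, 0, 0, 0.03], [0, 0, 0, 0, 0, 0, 0.024], [0, 0, 0, 0, 0, 0, 0.02], [0, 0, 0, 0, 0, 0, 0.017], [0, 0, 0, 0, 0, 0, 0.014], [0, 0, 0, 0, 0, 0, 0.012], [0, 0, 0, 0, 0, 0, 0.008], [0, 0, 0, 0, 0, 0, 0.005], [0, 0, 0, 0, 0, 0, 0.005]], "force": 25}}

```text
t: 4.58
eef_pos: [0.4752, 0.048, 0.0241]
tool_rot: [[1.0, -0.009, 0.002], [-0.009, -1.0, 0.0], [0.002, -0.0, -1.0]]
contact_force: [-0.1, 0.2, -1.1]
finger_gap: 0.0121
```

```bash
python3 st.py
```

```text
t 4.58 pos [0.4752 0.048  0.0241] yaw_y -90.5 z [ 0.002  0.    -1.   ] gap 0.0121 F [-0.1  0.2 -1.1] q [-0.07  0.64 -0.16  2.09  0.23  0.42 -1.98]
```

Call:
{"op": "move_arm", "data": {"deltas": [[0, 0, 0.02, 0, 0, 0, 0.005], [0, 0, 0.03, 0, 0, 0, 0.005], [0, 0, 0.03, 0, 0, 0, 0.005], [0.002, -0.02, 0.02, 0, 0, 0, 0.005], [0.004, -0.035, 0, 0, 0, 0, 0.005], [0.004, -0.035, 0, 0, 0, 0, 0.005], [0.004, -0.035, 0, 0, 0, 0, 0.005], [0.004, -0.035, 0, 0, 0, 0, 0.005], [0.004, -0.035, 0, 0, 0, 0, 0.005], [0.004, -0.035, 0, 0, 0, 0, 0.005], [0.004, -0.035, 0, 0, 0, 0, 0.005], [0.004, -0.035, 0, 0, 0, 0, 0.005], [0.004, -0.03, 0, 0, 0, 0, 0.005], [0, -0.02, 0, 0, 0, 0, 0.005], [0, 0, 0, 0, 0, 0, 0.005], [0, 0, 0, 0, 0, 0, 0.005]]}}

```text
t: 6.58
eef_pos: [0.5111, -0.3106, 0.1262]
tool_rot: [[1.0, -0.005, 0.0], [-0.005, -1.0, 0.002], [0.0, -0.002, -1.0]]
contact_force: [0.7, 1.6, -0.4]
finger_gap: 0.012
```

```bash
python3 st.py
```

```text
t 6.58 pos [ 0.5111 -0.3106  0.1262] yaw_y -90.3 z [ 0.     0.002 -1.   ] gap 0.012 F [ 0.7  1.6 -0.4] q [ 0.6   0.6  -0.18  1.76  0.14  0.79 -1.22]
```

Call:
{"op": "move_arm", "data": {"deltas": [[0.003, -0.01, -0.02, 0, 0, 0, 0.005], [0, 0, -0.03, 0, 0, 0, 0.005], [0, 0, -0.025, 0, 0, 0, 0.005], [0, 0, -0.008, 0, 0, 0, 0.005], [0, 0, 0, 0, 0, 0, 0.005], [0, 0, 0, 0, 0, 0, 0.005]]}}

```text
t: 7.32
eef_pos: [0.5172, -0.3127, 0.0435]
tool_rot: [[1.0, 0.005, 0.003], [0.005, -1.0, 0.005], [0.003, -0.005, -1.0]]
contact_force: [-0.4, 0.0, -0.3]
finger_gap: 0.012
```

```bash
python3 st.py
python3 - <<'E'
from h import *
b=grab('scene');a=grab('top')
cv2.imwrite('pics/tray.png',cv2.resize(np.hstack([b['image'][120:240,300:440],a['image'][170:290,370:480]])[:,:,::-1],None,fx=3,fy=3,interpolation=cv2.INTER_CUBIC))
E
```

```text
t 7.33 pos [ 0.5172 -0.3127  0.0435] yaw_y -89.7 z [ 0.003  0.005 -1.   ] gap 0.012 F [-0.4  0.  -0.3] q [ 0.59  0.74 -0.16  1.76  0.17  0.65 -1.23]
```

View pics/tray.png

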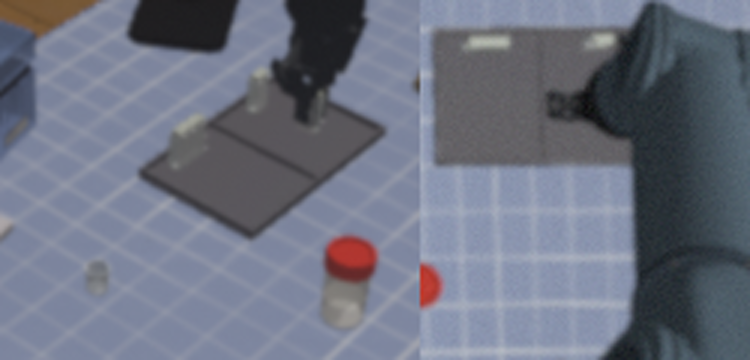

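Picture 5: the short cell hangs in the gripper above the floor of the right compartment, and the short cell already standing there is clear of the fingers. I'll lower and watch the force.

Call:
{"op": "move_arm", "data": {"deltas": [[-0.001, -0.004, -0.007, -0.005, 0.003, 0, 0.005], [0, 0, -0.004, 0, 0, 0, 0.005], [0, 0, -0.0025, 0, 0, 0, 0.005], [0, 0, 0, 0, 0, 0, 0.005]]}}

```text
t: 7.92
eef_pos: [0.5165, -0.318, 0.03]
tool_rot: [[1.0, 0.004, 0.002], [0.004, -1.0, -0.001], [0.002, 0.001, -1.0]]
contact_force: [-0.3, 0.1, -0.3]
finger_gap: 0.0119
```

```bash
python3 st.py
```

```text
t 7.92 pos [ 0.5165 -0.318   0.03  ] yaw_y -89.8 z [ 0.002 -0.001 -1.   ] gap 0.0119 F [-0.3  0.1 -0.3] q [ 0.58  0.76 -0.15  1.76  0.18  0.63 -1.23]
```

Call:
{"op": "move_arm", "data": {"deltas": [[0, 0, -0.0015, 0, 0, 0, 0.005], [0, 0, -0.001, 0, 0, 0, 0.005], [0, 0, 0, 0, 0, 0, 0.005]]}}

```text
t: 8.3
eef_pos: [0.5167, -0.318, 0.0283]
tool_rot: [[1.0, 0.004, 0.002], [0.004, -1.0, -0.001], [0.002, 0.001, -1.0]]
contact_force: [-0.7, 0.2, -0.1]
finger_gap: 0.0122
```

```bash
python3 st.py
```

```text
t 8.3 pos [ 0.5167 -0.318   0.0283] yaw_y -89.8 z [ 0.002 -0.001 -1.   ] gap 0.0122 F [-0.7  0.2 -0.1] q [ 0.58  0.76 -0.15  1.76  0.18  0.63 -1.23]
```

Call:
{"op": "move_arm", "data": {"deltas": [[0, 0, -0.001, 0, 0, 0, 0.005], [0, 0, 0, 0, 0, 0, 0.014], [0, 0, 0, 0, 0, 0, 0.017], [0, 0, 0, 0, 0, 0, 0.022], [0, 0, 0, 0, 0, 0, 0.03], [0, 0, 0, 0, 0, 0, 0.034], [0, 0, 0, 0, 0, 0, 0.034]]}}

```text
t: 9.18
eef_pos: [0.5168, -0.318, 0.0276]
tool_rot: [[1.0, 0.004, 0.002], [0.004, -1.0, -0.001], [0.002, 0.001, -1.0]]
contact_force: [0.2, 0.1, 0.4]
finger_gap: 0.0344
```

```bash
python3 st.py
```

```text
t 9.18 pos [ 0.5168 -0.318   0.0276] yaw_y -89.8 z [ 0.002 -0.001 -1.   ] gap 0.0344 F [0.2 0.1 0.4] q [ 0.58  0.77 -0.15  1.76  0.18  0.63 -1.23]
```

Call:
{"op": "move_arm", "data": {"deltas": [[0, 0, 0.015, 0, 0, 0, 0.034], [0, 0, 0.03, 0, 0, 0, 0.034], [0, 0, 0.035, 0, 0, 0, 0.034], [0, 0, 0.03, 0, 0, 0, 0.04], [-0.004, 0.03, 0, 0, 0, 0.04, 0.045], [-0.006, 0.04, 0, 0, 0, 0.04, 0.045], [-0.006, 0.04, 0, 0, 0, 0.04, 0.045], [-0.006, 0.04, 0, 0, 0, 0.04, 0.045], [-0.006, 0.04, 0, 0, 0, 0.04, 0.045], [-0.006, 0.04, 0, 0, 0, 0.04, 0.045], [-0.006, 0.04, 0, 0, 0, 0.04, 0.045], [-0.006, 0.04, 0, 0, 0, 0.04, 0.045], [-0.006, 0.04, 0, 0, 0, 0.04, 0.045], [-0.006, 0.04, 0, 0, 0, 0.04, 0.045], [-0.006, 0.04, 0, 0, 0, 0.03, 0.045], [-0.005, 0.03, 0, 0, 0, 0, 0.045], [0, 0.015, 0, 0, 0, 0, 0.045], [0, 0, 0, 0, 0, 0, 0.045]]}}

```text
t: 11.42
eef_pos: [0.4498, 0.1687, 0.1607]
tool_rot: [[0.902, 0.431, 0.029], [0.431, -0.902, -0.003], [0.025, 0.016, -1.0]]
contact_force: [-0.1, -0.2, 0.1]
finger_gap: 0.045
```

```bash
python3 st.py;python3 - <<'E'
from h import *
a=grab('top')
cv2.imwrite('pics/t2.png',cv2.resize(a['image'][150:270,250:460][:,:,::-1],None,fx=3.6,fy=3.6,interpolation=cv2.INTER_CUBIC))
P=cloud(a)
m=((P[...,2]>.03)&(P[...,2]<.06)&(P[...,0]>.45)&(P[...,0]<.62)&(P[...,1]<-.16)).astype(np.uint8)
k,L,st,c=cv2.connectedComponentsWithStats(m)
for i in range(1,k):
    if st[i,4]>8: print(c[i],st[i,4],P[L==i].mean(0).round(3),P[L==i].max(0).round(3))
E
```

```text
t 11.43 pos [0.4498 0.1687 0.1607] yaw_y -64.5 z [ 0.029 -0.003 -1.   ] gap 0.045 F [-0.1 -0.2  0.1] q [-0.13  0.39 -0.4   2.05  0.25  0.72 -1.82]
[430.27027027 183.67567568] 37 [ 0.586 -0.321  0.045] [ 0.594 -0.311  0.055]
[392.52112676 184.05633803] 71 [ 0.587 -0.208  0.046] [ 0.593 -0.188  0.055]
[430.02702703 207.45945946] 37 [ 0.515 -0.317  0.045] [ 0.526 -0.312  0.053]
```

View pics/t2.png

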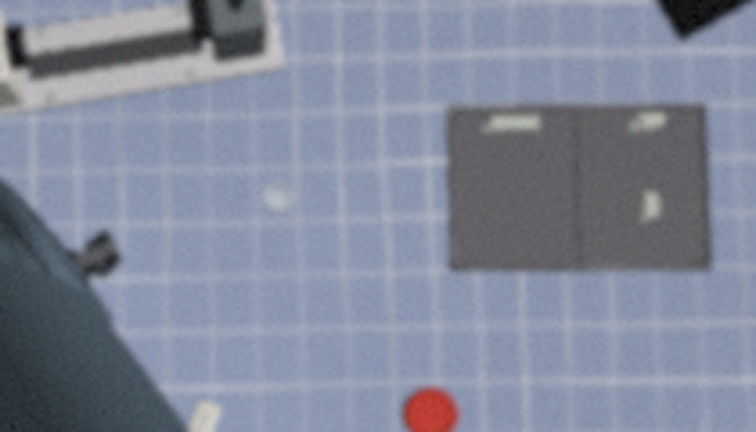

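Picture 6: the short cell stands upright and released in the right compartment, at about (0.515, -0.317), and the vial has not moved. Now the long cell.

Call:
{"op": "move_arm", "data": {"deltas": [[-0.006, -0.012, -0.03, 0.003, 0.029, -0.01, 0.045], [0, 0, -0.03, 0, 0, 0, 0.045], [0, 0, -0.02, 0, 0, 0, 0.045], [0, 0, 0, 0, 0, 0, 0.045], [0, 0, 0, 0, 0, 0, 0.045]]}}

```text
t: 12.1
eef_pos: [0.4465, 0.1471, 0.0798]
tool_rot: [[0.912, 0.41, 0.002], [0.41, -0.912, -0.005], [-0.001, 0.005, -1.0]]
contact_force: [0.1, 0.4, -0.2]
finger_gap: 0.0449
```

```bash
python3 st.py
```

```text
t 12.1 pos [0.4465 0.1471 0.0798] yaw_y -65.8 z [ 0.002 -0.005 -1.   ] gap 0.0449 F [ 0.1  0.4 -0.2] q [-0.15  0.53 -0.33  2.1   0.33  0.56 -1.86]
```

Call:
{"op": "move_arm", "data": {"deltas": [[-0.003, 0.009, 0, 0.005, 0.002, 0, 0.045], [0, 0, 0, 0, 0, 0, 0.045], [0, 0, -0.015, 0, 0, 0, 0.045], [0, 0, -0.01, 0, 0, 0, 0.045], [0, 0, 0, 0, 0, 0, 0.045]]}}

```text
t: 12.72
eef_pos: [0.4445, 0.1568, 0.0548]
tool_rot: [[0.912, 0.41, 0.002], [0.41, -0.912, 0.001], [0.003, 0.0, -1.0]]
contact_force: [0.9, 0.9, 0.2]
finger_gap: 0.0452
```

```bash
python3 st.py
```

```text
t 12.72 pos [0.4445 0.1568 0.0548] yaw_y -65.8 z [ 0.002  0.001 -1.   ] gap 0.0452 F [0.9 0.9 0.2] q [-0.18  0.58 -0.31  2.1   0.35  0.5  -1.9 ]
```

Call:
{"op": "move_arm", "data": {"deltas": [[-0.001, 0, -0.012, 0, 0, 0, 0.045], [-0.0005, 0, -0.012, 0, 0, 0, 0.045], [0, 0, -0.005, 0, 0, 0, 0.045], [0, 0, 0, 0, 0, 0, 0.045]]}}

```text
t: 13.22
eef_pos: [0.4425, 0.1567, 0.0232]
tool_rot: [[0.912, 0.41, 0.001], [0.41, -0.912, 0.001], [0.001, 0.0, -1.0]]
contact_force: [-0.4, -0.4, 0.2]
finger_gap: 0.0453
```

```bash
python3 st.py
```

```text
t 13.22 pos [0.4425 0.1567 0.0232] yaw_y -65.8 z [ 0.001  0.001 -1.   ] gap 0.0453 F [-0.4 -0.4  0.2] q [-0.22  0.64 -0.27  2.11  0.39  0.43 -1.94]
```

Close, then lift.

Call:
{"op": "move_arm", "data": {"deltas": [[0, 0, 0, 0, 0, 0, 0.032], [0, 0, 0, 0, 0, 0, 0.025], [0, 0, 0, 0, 0, 0, 0.02], [0, 0, 0, 0, 0, 0, 0.017], [0, 0, 0, 0, 0, 0, 0.014], [0, 0, 0, 0, 0, 0, 0.012], [0, 0, 0, 0, 0, 0, 0.008], [0, 0, 0, 0, 0, 0, 0.005], [0, 0, 0, 0, 0, 0, 0.005], [0, 0, 0, 0, 0, 0, 0.005]], "force": 30}}

```text
t: 14.48
eef_pos: [0.4433, 0.157, 0.0241]
tool_rot: [[0.912, 0.41, 0.003], [0.41, -0.912, 0.001], [0.004, 0.0, -1.0]]
contact_force: [-0.6, 0.5, 0.7]
finger_gap: 0.0123
```

```bash
python3 st.py
```

```text
t 14.47 pos [0.4433 0.157  0.0241] yaw_y -65.8 z [ 0.003  0.001 -1.   ] gap 0.0123 F [-0.6  0.5  0.7] q [-0.22  0.64 -0.27  2.11  0.39  0.43 -1.94]
```

Call:
{"op": "move_arm", "data": {"deltas": [[0, 0, 0.02, 0, 0, 0, 0.005], [0, 0, 0.035, 0, 0, 0, 0.005], [0, 0, 0.035, 0, 0, 0, 0.005], [0, 0, 0.035, 0, 0, 0, 0.005], [0, 0, 0.035, 0, 0, 0, 0.005], [0, 0, 0.03, 0, 0, 0.06, 0.005], [0.008, -0.001, 0.005, 0, 0, 0.12, 0.005], [0.02, -0.004, 0, 0, 0, 0.13, 0.005], [0.022, -0.004, 0, 0, 0, 0.13, 0.005], [0.022, -0.004, 0, 0, 0, 0.13, 0.005], [0.022, -0.004, 0, 0, 0, 0.13, 0.005], [0.022, -0.004, 0, 0, 0, 0.13, 0.005], [0.022, -0.004, 0, 0, 0, 0.13, 0.005], [0.022, -0.004, 0, 0, 0, 0.13, 0.005], [0.022, -0.004, 0, 0, 0, 0.1, 0.005], [0.02, -0.004, 0, 0, 0, 0.06, 0.005], [0.008, 0, 0, 0, 0, 0.03, 0.005], [0, 0, 0, 0, 0, 0, 0.005], [0, 0, 0, 0, 0, 0, 0.005]]}}

```text
t: 16.85
eef_pos: [0.6537, 0.1165, 0.2219]
tool_rot: [[-0.174, 0.985, -0.003], [0.985, 0.174, -0.002], [-0.001, -0.003, -1.0]]
contact_force: [-0.4, 1.1, -0.3]
finger_gap: 0.0119
```

```bash
python3 st.py
```

```text
t 16.85 pos [0.6537 0.1165 0.2219] yaw_y 10.0 z [-0.003 -0.002 -1.   ] gap 0.0119 F [-0.4  1.1 -0.3] q [ 0.16  0.67 -0.62  1.49  0.41  1.12 -0.37]
```

Call:
{"op": "move_arm", "data": {"deltas": [[0.002, 0.003, 0, 0, 0, -0.025, 0.005], [0, 0, 0, 0, 0, 0, 0.005], [0, 0, -0.015, 0, 0, 0, 0.005], [0, 0, -0.02, 0, 0, 0, 0.005], [0, 0, -0.02, 0, 0, 0, 0.005], [0, 0, -0.01, 0, 0, 0, 0.005], [0, 0, 0, 0, 0, 0, 0.005]]}}

```text
t: 17.73
eef_pos: [0.6532, 0.1199, 0.1507]
tool_rot: [[-0.148, 0.989, -0.007], [0.989, 0.148, -0.003], [-0.002, -0.007, -1.0]]
contact_force: [-0.5, 0.6, 0.1]
finger_gap: 0.012
```

```bash
python3 st.py
```

```text
t 17.73 pos [0.6532 0.1199 0.1507] yaw_y 8.5 z [-0.007 -0.003 -1.   ] gap 0.012 F [-0.5  0.6  0.1] q [ 0.13  0.74 -0.58  1.54  0.46  1.01 -0.43]
```

Call:
{"op": "move_arm", "data": {"deltas": [[0.003, 0, -0.01, 0.003, -0.007, 0, 0.005], [0, 0, -0.015, 0, 0, 0, 0.005], [0, 0, -0.008, 0, 0, 0, 0.005], [0, 0, 0, 0, 0, 0, 0.005], [0, 0, 0, 0, 0, 0, 0.005]]}}

```text
t: 18.35
eef_pos: [0.6573, 0.1201, 0.1163]
tool_rot: [[-0.148, 0.989, 0.003], [0.989, 0.148, 0.001], [0.0, 0.003, -1.0]]
contact_force: [0.2, 1.5, -0.3]
finger_gap: 0.0122
```

```bash
python3 st.py
python3 - <<'E'
from h import *
b=grab('scene');a=grab('top')
s=cv2.resize(b['image'][120:270,205:325],(480,600),interpolation=cv2.INTER_CUBIC);t=cv2.resize(a['image'][140:260,225:289],(320,600),interpolation=cv2.INTER_CUBIC)
cv2.imwrite('pics/ph.png',np.hstack([s,t])[:,:,::-1])
E
```

```text
t 18.35 pos [0.6573 0.1201 0.1163] yaw_y 8.5 z [ 0.003  0.001 -1.   ] gap 0.0122 F [ 0.2  1.5 -0.3] q [ 0.12  0.78 -0.56  1.55  0.48  0.95 -0.45]
```

View pics/ph.png

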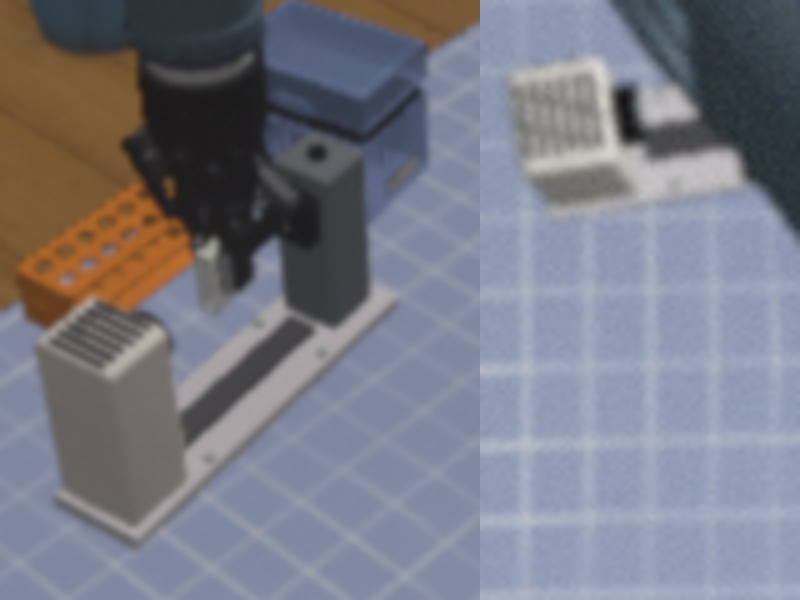

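Picture 7: the long cell hangs upright between the snouts, over the rail, with its length along the beam. I'll cross-check the beam line from the scene camera's first image, using the rail.

Run:
```python
from h import *
import pickle;a,b=pickle.load(open('d0.pkl','rb'))
g=cv2.cvtColor(b['image'],cv2.COLOR_RGB2GRAY)
roi=np.zeros_like(g);cv2.fillPoly(roi,[np.array([[252,215],[275,196],[292,204],[254,238]])],1)
m=((g<90)&(roi>0)).astype(np.uint8)
k,L,st,c=cv2.connectedComponentsWithStats(m);i=1+st[1:,4].argmax()
v,u=np.nonzero(L==i);W=np.array([ray(b,x,y,.018)[:2] for x,y in zip(u,v)])
mid=W.mean(0);ax=np.array([-.147,.989]);n=np.array([.989,.147]);s=(W-mid)@n;l=(W-mid)@ax
print(len(u),'mid',mid.round(4),'n range',np.percentile(s,[2,98]).round(4),'l',np.percentile(l,[2,98]).round(3))
c0=mid+n*np.mean(np.percentile(s,[4,96]));print('x at y=.12:',c0[0]+(.12-c0[1])*ax[0]/ax[1])
# same with the top view
ga=cv2.cvtColor(a['image'],cv2.COLOR_RGB2GRAY);P=[];
for u in range(266,298):
    v=np.nonzero(ga[150:175,u]<100)[0]+150
    if len(v)>3:P.append(ray(a,u,v.mean(),.018)[:2])
P=np.array(P);f=np.polyfit(P[:,1],P[:,0],1);print('top rail',f,np.polyval(f,.12),'deg',np.degrees(np.arctan(-f[0])))
```

```text
245 mid [0.656  0.1105] n range [-0.0101  0.011 ] l [-0.057  0.058]
x at y=.12: 0.6548999167585078
top rail [-0.14535647  0.67512737] 0.6576845883744081 deg 8.270390116993777
```

Call:
{"op": "move_arm", "data": {"deltas": [[-0.001, 0, -0.0045, -0.001, 0.003, 0, 0.005], [0, 0, 0, 0, 0, 0, 0.005], [0, 0, 0, 0, 0, 0, 0.005], [0, 0, 0, 0, 0, 0, 0.005]]}}

```text
t: 18.95
eef_pos: [0.6566, 0.1202, 0.1124]
tool_rot: [[-0.148, 0.989, 0.001], [0.989, 0.148, -0.0], [-0.0, 0.001, -1.0]]
contact_force: [-0.6, 0.3, -0.4]
finger_gap: 0.0123
```

```bash
python3 st.py
python3 - <<'E'
from h import *
b=grab('scene');P=cloud(b)
# pale cell pixels between the snouts
q=P[(abs(P[...,0]-.656)<.03)&(abs(P[...,1]-.12)<.035)&(P[...,2]>.08)&(P[...,2]<.14)&(b['image'].min(-1)>110)]
print('held cell pts',len(q),q.min(0).round(3),q.max(0).round(3),q.mean(0).round(3))
E
```

```text
t 18.95 pos [0.6566 0.1202 0.1124] yaw_y 8.5 z [ 0.001 -0.    -1.   ] gap 0.0123 F [-0.6  0.3 -0.4] q [ 0.12  0.79 -0.56  1.55  0.49  0.94 -0.45]
held cell pts 53 [0.645 0.113 0.087] [0.678 0.141 0.137] [0.652 0.136 0.111]
```

```bash
python3 -c "
from bench import arm
print(arm.job_done())"
```

```text
the job is handed in; nothing more can be done
None
```

The short cell is in the tray and the long cell is held in the light path. I handed the job in at about t = 19 s; no verdict is reported, so what follows is from my own checks.

- **Short cell:** I gripped it by its frosted faces, stood it in the -y compartment next to the other short cell, and let go. The top camera then showed it upright at about (0.515, -0.317), against (0.517, -0.318) for the gripper at release. The two tray cells measured within 1 mm of where they started. The vial had not visibly moved; I did not re-measure the vial or the dropper.
- **Long cell:** It is held with a 30 N grip setting, and the fingers read 12.3 mm on the 12.5 mm cell. The gripper is at (0.657, 0.120, 0.112), which puts the cell's centre about 111 mm up. It is level to about 0.001 rad and turned 8.5°, against 8.3° measured for the beam.
- **Held-cell check:** The last depth picture puts the cell's lamp-side (+y) end at y ≈ 0.141 and its underside at z ≈ 0.087. Both are as expected for a centred cell.
- **Disagreement:** My beam-line estimates across the beam differed by about 3 mm: 0.655 from the scene camera, 0.658 from the top camera, and 0.655–0.656 from the housings. I aimed at about 0.656, inside the 5 mm tolerance.

I viewed seven pictures.

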